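Slide carrier off the drying peg and into the staining dish

TASK

Take the slide carrier with the orange tab off the drying peg under the lamp: lift it clear of the peg's upturned tip, bring it out past the open end, then lower it into the free glass dish until you feel it stand on the white plate inside, whose height differs from day to day, and only then let go. Handle the glass gently, don't bang into the stand or its lamp, leave everything else where it is, and end with your hand clear.

Things in the scene. Friction and masses are not known exactly. Their poses are not given: they have to be found in the camera images.
- carrier: Loose steel slide carrier with an orange grip tab, about 220 g, hanging upright on the peg. Origin: centre of its underside; x its thin way, y its long way, z up. Body 40 (x) x 84 (y) x 34 mm high. Total height 150 mm. The same after a half turn about z; may go into the dish either way round.
- crossbar (a point): Middle of the underside of the carrier's crossbar, 96 mm above the carrier's underside; it rests on the peg. Crossbar: along y, 56 mm long, 10 mm thick (x) and high. With two uprights (10 x 8 mm, at y = -24 and +24 mm) it encloses a window 40 mm wide, 62 mm high (z 34 to 96 mm), through which the peg passes along x.
- tab (a point): Point to pinch in the orange tab, on the carrier's centre line 136 mm above its underside. Tab: 26 (x) x 12 (y) x 44 mm, z 106 to 150 mm, on top of the crossbar; pinched across its 12 mm, along the carrier's y. Moves with the carrier; same axes.
- stand: Fixed drying stand. Origin: at table height under the peg; x points from the peg's open end (robot's side) to the post. Foot tray 220 x 110 x 10 mm (x -90 to 130). Post 24 mm round at x = 90 mm, 386 mm high. Peg: level 12 mm round bar along x, top at 166 mm, fixed to the post, open at x = -66 mm. The carrier's centre is at x = -25 to -5 mm, turned at most 4 degrees on it.
- peg_tip (a point): Top of the peg's upturned tip, 180 mm high, 14 mm above the rest of the peg, at stand x = -60 mm (tip spans -66 to -54 mm).
- lamp_edge (a point): Middle of the lower edge, on the open-end side, of the lamp over the peg: stand x = -15 mm, 340 mm high. Lamp: fixed box 60 mm wide (y), x -15 to 120 mm, z 340 to 364 mm. Too low for a hand coming straight down on the tab; a hand leaning back about 30 degrees from vertical towards the open end (-x of the stand) passes in front of it.
- dish: Fixed clear glass dish for the carrier, on a grey plinth (80 x 124 x 30 mm): open box, outside 54 (x) x 98 (y) x 65 mm, walls 5 mm, inside 44 x 88 mm (2 mm of play round the carrier). Origin: centre of the glass underside, 30 mm over the table; carrier's x goes along dish x. Inside, a stiff white rest plate, top 8 to 26 mm above the origin, not measured: found by touch. It does not give.
- full_dish: Fixed glass dish of the same size on the same plinth, already taken by the other carrier. Origin: centre of the glass underside, 30 mm over the table.
- other_carrier: Carrier of the same shape with a blue tab, standing in the full dish; leave alone. Origin: centre of its underside.
- bottle: Loose amber bottle, 52 mm across, 115 mm high; leave alone. Origin: centre of its underside.
- jar: Loose white jar with a blue lid, 68 mm across, 80 mm high; leave alone. Origin: centre of its underside.
- petri: Loose pair of stacked clear petri dishes, 94 mm across, 36 mm high; leave alone. Origin: centre of the underside.
- slide_box: Loose green slide box, 90 x 160 x 34 mm; leave alone. Origin: centre of its underside.
- spatula: Loose spatula, 170 mm long, lying on the table; leave alone.
- beaker: Loose clear beaker, 72 mm across, 90 mm high; leave alone. Origin: centre of its underside.

How it is judged:
By the outcome, as a careful person would: the job done as asked, in the order asked, and still so for the second after the job is handed in, with the robot touching nothing.
It also fails if it takes over 54 s, if anything falls off the work surface, if the arm or the gripper's body presses on something with over 40 N, if the wrist force passes 120 N, or if a joint passes its speed limit or range.

ROBOT

A 7-joint arm with a two-finger parallel gripper is mounted at the origin on the work surface. World frame = base frame: x ahead of the robot, y to its left, z up, the work surface at z = 0. Lengths are in m, angles in rad, forces in N, time in s.
With the tool pointing down it reaches from about 0.4 to 0.925 m from the base axis. Payload 4.1 kg.
Tool frame: the origin (TCP) lies at the centre of the arm's flange, where the gripper is bolted on; the fingertips stand 173 mm ahead of it and the grasp point (between the pads) lies 155 mm ahead of it; z points along the fingers, y is the direction in which the jaws open and shut (so a half turn about z gives the same grasp; the last joint's range is limited). The gripper opens to 85 mm and grips with 20 to 120 N. Pads are 22 mm wide; open, the fingers measure 114 mm over their backs; the gripper's body (76 mm by 85 mm) begins 54 mm behind the grasp point. The pads swing forward as they close: fully open they stand 13 mm farther back than shut.
Start: joints at [-1.425, 0.398, 0.045, 1.537, -0.019, 1.207, -0.051], TCP at [0.158, 0.631, 0.405] pointing down, gripper open.
Joint ranges: [-2.82, 2.82], [-0.49, 2.23], [-1.37, 1.46], [0, 2.46], [-1.36, 4.5], [0.23, 2], [-2.94, 2.94]. Speed limits (rad/s): [2.57, 2.57, 3.14, 3.14, 3.14, 3.14, 3.14].

INTERFACE

Orientations are given as [roll, pitch, yaw] about the fixed x, y, z axes, in that order (R = Rz(yaw) Ry(pitch) Rx(roll)).
In Python, from plant import manip gives the robot as it stands. Calls block until the motion is done:
- manip.move_pose(position, orientation): joint-space move of the TCP to a pose.
- manip.line_to(position, ori=None, vel=0.15): straight line of the TCP; ori=None keeps the orientation; vel is the mean speed in m/s.
- manip.move_joints(angles): joint-space move.
- manip.open() and manip.close_gripper(squeeze=None): open the fingers fully, or close them until they stop; squeeze is the grip in N (None keeps the last).
- manip.sleep(seconds).
- manip.ik(position, orientation): joint angles nearest the present ones, or None.
- manip.camera(name): name is "scene" or "top"; returns the picture (400x640x3 uint8, red, green, blue); there is no depth.
- manip.camera_model(name): a dict with "intrinsics" (3x3 intrinsics, pixels), "extrinsics" (4x4, takes a point from world to camera coordinates). Camera axes: x right, y down, z forward; pixel columns grow to the right and rows downward; lengths in m; the calibration is good to about 2 mm. A picture is of the moment at which its call begins. camera_model takes no time and is no camera call.
A pose or a line that the arm cannot do raises manip.MotionError and nothing moves.
- manip.finish_job(): hands the job in, once; it reports no verdict.
Trained networks look in the newest picture that a camera, given by its name, has taken for a name from the list of things; names that differ only in an ending like _2 or _b are one class to them, and where a whole thing is asked for, a point or a joint stands for the part that bears it (a point fixed in the world has none). Each returns a list of dicts, best first, with "confidence" (0 to 1); they miss things now and then, are a little off and sometimes report something else, mostly with a low value. They report only what shows in the picture. A call takes as long as a camera call.
- manip.find_in(target, camera): "bbox" ([left, top, right, bottom] as shares, 0 to 1, of the picture: columns of its width, rows of its height, round what is visible of it).
- manip.masks_of(target, camera): "mask" (400x640 bool, what is visible of it) and "bbox" ([left, top, right, bottom] as shares, 0 to 1, of the picture: columns of its width, rows of its height, round what is visible of it).
- manip.spot_point(target, camera): "xy" ([column, row] as shares, 0 to 1, of the picture: columns of its width, rows of its height: a listed point, or the origin of a listed thing).
Readings, each from a call of its own:
- manip.get_time_s(): time.
- manip.get_joint_pos(): joint angles.
- manip.get_joint_velocities(): joint speeds.
- manip.get_joint_efforts(): joint torques, N m.
- manip.get_tcp_pos(): TCP position.
- manip.get_tcp_rot(): TCP orientation.
- manip.get_wrist_force(): force on the tool from outside, world axes, zero at the start.
- manip.get_moment(): the same for the moment, N m.
- manip.get_grip_width(): finger opening in m.
Only numpy, scipy, OpenCV 4.12 (cv2) and the standard library are available. Lean on these libraries where they do the work, as an engineer would, in place of code of your own. Each camera call takes 0.05 s, during which the arm holds its last target. There are 200 camera calls.

## Working session

There is one attempt and no reset: what is moved stays moved. The work goes in short steps, each a Python script; the robot and the scene stay as the last script left them, time stands still between calls to the robot, and variables do not carry over. Pictures are saved under pics/ and viewed, about 8 in all and at most 12, crops included, and the job is handed in when it is done.

```bash
ls; mkdir -p pics; python3 - <<'E'
from plant import manip as m
import cv2, numpy as np
for c in ("scene","top"):
    im=m.camera(c); cv2.imwrite(f"pics/{c}0.png",im[:,:,::-1])
    cm=m.camera_model(c); E=np.array(cm["extrinsics"]); print(c,np.round(cm["intrinsics"],1).tolist(),np.round(-E[:3,:3].T@E[:3,3],3),np.round(E[2,:3],3))
    for t in ("carrier","tab","crossbar","stand","peg_tip","lamp_edge","dish","full_dish","other_carrier"):
        print(t,[(round(d["confidence"],2),np.round(np.array(d["xy"])*[640,400],1).tolist()) for d in m.spot_point(t,c)][:3])
print(m.get_time_s(),m.get_tcp_pos(),m.get_tcp_rot(),m.get_wrist_force())
E
```

```text
pics
scene [[382.9, 0.0, 314.5], [0.0, 382.9, 205.4], [0.0, 0.0, 1.0]] [1.153 0.164 0.925] [-0.619 -0.152 -0.771]
carrier [(0.68, [280.7, 240.2]), (0.65, [363.9, 255.5])]
tab [(0.6, [369.8, 224.5])]
crossbar [(0.68, [368.8, 234.1])]
stand [(0.58, [365.2, 275.5])]
peg_tip [(0.59, [368.0, 216.0]), (0.48, [282.9, 306.8])]
lamp_edge [(0.81, [378.1, 187.9]), (0.53, [218.2, 233.7]), (0.34, [278.1, 240.8])]
dish [(0.6, [280.3, 240.2])]
full_dish [(0.94, [223.5, 235.8]), (0.74, [378.6, 186.4])]
other_carrier [(0.84, [219.1, 236.4])]
top [[391.2, 0.0, 318.4], [0.0, 391.2, 199.4], [0.0, 0.0, 1.0]] [0.402 0.017 1.131] [ 0.209 -0.011 -0.978]
carrier [(0.9, [261.5, 210.3]), (0.61, [257.0, 197.5])]
tab [(0.6, [254.5, 199.6])]
crossbar [(0.81, [255.3, 205.4])]
stand [(0.58, [264.5, 207.3]), (0.29, [319.2, 280.4])]
peg_tip [(0.71, [262.5, 218.7])]
lamp_edge [(0.91, [244.0, 180.6]), (0.74, [321.3, 280.9]), (0.3, [255.4, 195.3])]
dish [(0.55, [345.6, 217.0])]
full_dish [(0.81, [408.7, 213.6]), (0.51, [243.9, 182.5])]
other_carrier [(0.64, [407.5, 208.3])]
1.0 [0.15750309 0.6306399  0.40473679] [3.14147337e+00 1.14127965e-05 2.89684835e+00] [ 0.18832724 -1.19382254 -0.06697699]
```

View pics/scene0.png

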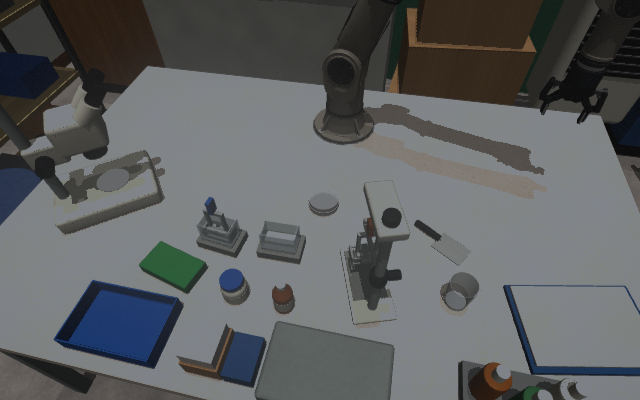

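View pics/top0.png

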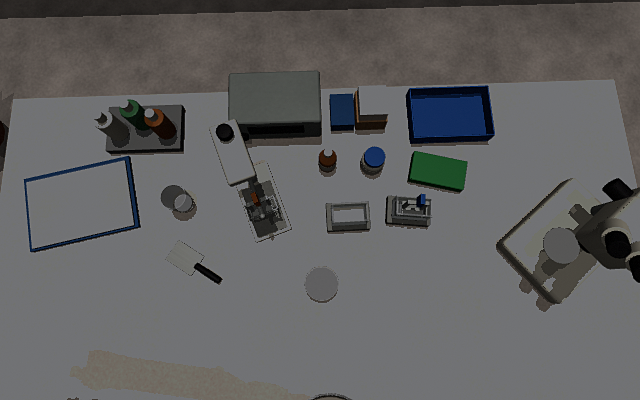

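The scene view shows the stand around (370,255) with its lamp above, the free dish at (281,240), the full dish at (221,235). The top view shows the stand at (262,205), the free dish at (348,217), the full dish at (408,211). Next I get masks and enlarged crops.

```bash
cat > h.py <<'E'
from plant import manip as m
import cv2, numpy as np
from scipy.optimize import least_squares
from scipy.spatial.transform import Rotation as R
CM={c:(np.array(m.camera_model(c)["intrinsics"]),np.array(m.camera_model(c)["extrinsics"])) for c in ("scene","top")}
def proj(P,c):
    K,E=CM[c]; q=(np.atleast_2d(P)@E[:3,:3].T+E[:3,3])@K.T
    return q[:,:2]/q[:,2:]
def tri(uv):  # {cam: px}
    r=lambda X:np.concatenate([proj(X,c)[0]-uv[c] for c in uv])
    s=least_squares(r,[.5,0,.1]); return s.x,np.abs(s.fun).max()
def onz(uv,c,z):
    s=least_squares(lambda p:proj([p[0],p[1],z],c)[0]-uv,[.5,0]); return s.x
def spot(t,c):
    d=m.spot_point(t,c); return np.array(d[0]["xy"])*[640,400] if d else None
def T(x,y,z,yaw,pts):
    return np.asarray(pts)@R.from_euler('z',yaw).as_matrix().T+[x,y,z]
def box(x0,x1,y0,y1,z0,z1): return np.array([[x,y,z] for x in(x0,x1) for y in(y0,y1) for z in(z0,z1)])
E
python3 - <<'E'
from h import *
out=[]
for c,crops in (("scene",[(330,170,90,160),(190,180,130,90)]),("top",[(200,110,110,140),(310,180,140,60)])):
    im=m.camera(c)[:,:,::-1].copy()
    for t in ("stand","dish","carrier","full_dish"):
        for d in m.masks_of(t,c)[:2]:
            k=d["mask"]; ys,xs=np.nonzero(k)
            print(c,t,round(d["confidence"],2),k.sum(),xs.min(),ys.min(),xs.max(),ys.max())
            np.save(f"mask_{c}_{t}_{xs.min()}.npy",k)
    np.save(f"im_{c}.npy",im)
for n,(c,x,y,w,h,s) in {"a":("scene",335,170,90,160,3.6),"b":("top",205,110,95,140,4)}.items():
    im=np.load(f"im_{c}.npy")[y:y+h,x:x+w]
    out.append(cv2.resize(im,None,fx=s,fy=s,interpolation=cv2.INTER_CUBIC))
H=max(o.shape[0] for o in out); out=[cv2.copyMakeBorder(o,0,H-o.shape[0],0,5,0) for o in out]
cv2.imwrite("pics/stand.png",np.clip(np.hstack(out)*1.6,0,255))
o=[cv2.resize(np.load("im_scene.npy")[190:270,190:320],None,fx=5,fy=5,interpolation=2)[:290],cv2.resize(np.load("im_top.npy")[185:245,310:440],None,fx=5,fy=5,interpolation=2)]
cv2.imwrite("pics/dish.png",np.clip(np.vstack(o)*1.5,0,255))
for t in ("tab","peg_tip","lamp_edge","stand"):
    uv={c:spot(t,c) for c in CM}; print(t,uv); print(tri(uv))
for t in ("dish","full_dish"):
    print(t,[onz(spot(t,c),c,.03) for c in CM])
E
```

```text
scene stand 0.81 5297 340 180 409 324
scene dish 0.95 1698 257 219 305 263
scene carrier 0.57 586 349 218 378 264
scene carrier 0.52 1017 445 271 479 310
scene full_dish 0.55 1317 196 216 247 256
top stand 0.57 3610 211 120 290 240
top stand 0.37 567 245 192 279 220
top dish 0.67 1224 326 202 370 231
top dish 0.6 367 317 148 336 171
top carrier 0.84 549 245 193 278 220
top full_dish 0.57 792 386 196 432 226
tab {'scene': array([368.576, 227.68 ]), 'top': array([255.68, 198.6 ])}
(array([0.60948238, 0.15951921, 0.1968678 ]), np.float64(0.021103923896731658))
peg_tip {'scene': array([365.696, 219.72 ]), 'top': array([260.288, 218.2  ])}
(array([0.56552599, 0.15086758, 0.16910144]), np.float64(0.6508434293935466))
lamp_edge {'scene': array([381.12, 188.4 ]), 'top': array([242.88, 180.32])}
(array([0.61631096, 0.16825702, 0.34312665]), np.float64(2.260308218065319))
stand {'scene': array([365.632, 275.   ]), 'top': array([263.808, 210.4  ])}
(array([ 0.61810164,  0.16915942, -0.00814494]), np.float64(0.7581607886360189))
dish [array([ 0.58475169, -0.09089887]), array([ 0.58033381, -0.07996302])]
full_dish [array([ 0.59779222, -0.24818583]), array([ 0.59467214, -0.2488596 ])][ WARN:0@5.940] global loadsave.cpp:1063 imwrite_ Unsupported depth image for selected encoder is fallbacked to CV_8U.
```

View pics/stand.png

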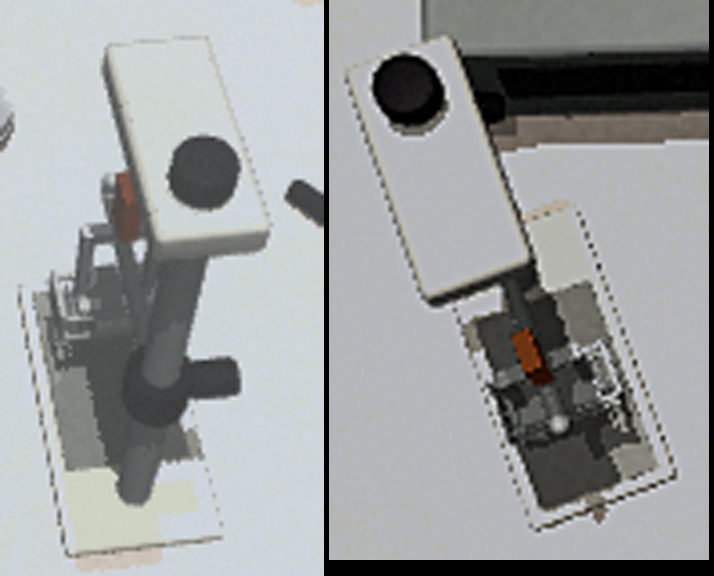

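View pics/dish.png

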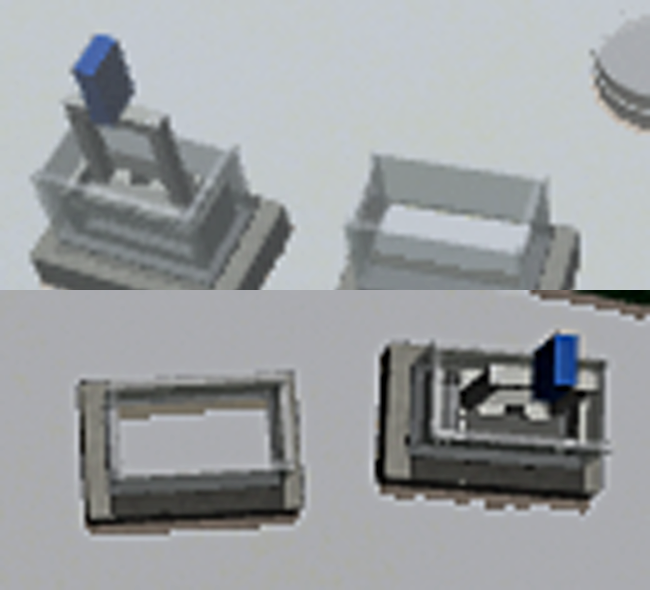

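The stand's tray corners and lamp corners show clearly; the tab is at the lamp's near edge (top (258,199)). The free dish is empty with a white plate. I'll fit stand, carrier and dish poses.

```bash
cat > fit.py <<'E'
from h import *
S=8
def sil(boxes,c,win):
    x0,y0,w,h=win; a=np.zeros((h*4,w*4),np.uint8)
    for b in boxes:
        p=(proj(b,c)+.5-[x0,y0])*4*16
        cv2.fillConvexPoly(a,cv2.convexHull(np.round(p-8).astype(np.int32)),1,shift=4)
    return a.reshape(h,4,w,4).mean((1,3))
DISH=[box(-.04,.04,-.062,.062,-.03,0),box(-.027,.027,-.049,.049,0,.065)]
def fit_sil(shape,z,masks,x0):
    from scipy.optimize import minimize
    W={}
    for c,k in masks.items():
        ys,xs=np.nonzero(k); W[c]=(xs.min()-8,ys.min()-8,np.ptp(xs)+17,np.ptp(ys)+17)
    def cost(p,per=False):
        e={}
        for c,k in masks.items():
            x,y,w,h=W[c]; e[c]=np.abs(sil([T(p[0],p[1],z,p[2],b) for b in shape],c,W[c])-k[y:y+h,x:x+w]).sum()
        return e if per else sum(e.values())
    r=minimize(cost,x0,method="Nelder-Mead",options=dict(initial_simplex=np.array(x0)+np.array([[0,0,0],[.01,0,0],[0,.01,0],[0,0,.1]]),xatol=1e-5))
    return r.x,cost(r.x,True)
E
python3 - <<'E'
from fit import *
from glob import glob
# stand
obs={"top":[((-90,55,10),(257,242.5)),((-90,-55,10),(291.7,228.7)),((130,-55,10),(266.5,161.7)),((120,30,364),(209,128)),((120,-30,364),(236.5,119.5)),((-15,-30,364),(255.2,175.5)),((-15,30,364),(229,183))],
"scene":[((-90,-55,10),(340,249.2)),((130,-55,10),(353,323.6)),((130,55,10),(396.7,319.2)),((-15,-30,364),(364.2,181.1)),((-15,30,364),(392.8,180.6)),((120,30,340),(409.4,234.4))]}
def f(p,cs=("top","scene")): return np.concatenate([(proj(T(p[0],p[1],0,p[2],np.array([a for a,_ in obs[c]])/1000),c)-[b for _,b in obs[c]]).ravel() for c in cs])
for cs in (("top","scene"),("top",),("scene",)):
    s=least_squares(f,[.62,.17,.35],args=(cs,),loss="soft_l1"); print("stand",cs,s.x.round(4)); 
    if len(cs)==2: print(f(s.x).reshape(-1,2).round(1).tolist()); st=s.x
np.save("stand.npy",st)
# carrier: tab orange centroid in top vs model
im=np.load("im_top.npy").astype(int); b,g,r=im[...,0],im[...,1],im[...,2]
k=(r>1.6*b)&(r-b>25); k[:, :240]=0;k[:,280:]=0;k[:185]=0;k[225:]=0
ys,xs=np.nonzero(k); print("orange",k.sum(),xs.mean(),ys.mean())
for xc in (-.025,-.015,-.005):
    q=T(st[0],st[1],0,st[2],box(xc-.013,xc+.013,-.006,.006,.176,.220)); P=sil([q],"top",(240,180,40,45)); yy,xx=np.nonzero(P>.5); print(xc,(P>.5).sum(),xx.mean()+240,yy.mean()+180)
mk={"scene":np.load(glob("mask_scene_dish_*")[0]),"top":np.load("mask_top_dish_326.npy")}
for c in (("scene","top"),("scene",),("top",)):
    print("dish",c,fit_sil(DISH,.03,{a:mk[a] for a in c},[.583,-.085,.05]))
E
```

```text
stand ('top', 'scene') [0.6255 0.1673 0.3307]
[[-1.9, -0.0], [-0.5, 0.0], [-0.8, -1.1], [-1.9, -1.1], [-2.1, -2.2], [0.3, -0.3], [-1.6, 2.5], [-0.9, -1.1], [-0.3, -1.0], [-0.3, -1.7], [-1.6, -0.4], [-0.7, -2.7], [-1.4, 5.5]]
stand ('top',) [0.6243 0.1643 0.3293]
stand ('scene',) [0.6277 0.1697 0.3244]
orange 55 254.05454545454546 197.5818181818182
-0.025 91 255.58241758241758 201.45054945054946
-0.015 91 254.2087912087912 197.71428571428572
-0.005 93 252.94623655913978 193.96774193548387
dish ('scene', 'top') (array([ 0.58666894, -0.07657828,  0.02011183]), {'scene': np.float64(73.5625), 'top': np.float64(79.1875)})
dish ('scene',) (array([ 0.5857673 , -0.07622473,  0.03378868]), {'scene': np.float64(66.75)})
dish ('top',) (array([ 0.58746426, -0.07749293,  0.01043037]), {'top': np.float64(69.5)})
```

```bash
cat >> fit.py <<'E'
def pose(g,yaw,lean,flip=False,off=0.155):
    """TCP position, rpy for grasp point g (world), carrier yaw, hand leaning back towards carrier -x"""
    Rz=R.from_euler('z',yaw).as_matrix(); s,c=np.sin(lean),np.cos(lean)
    z=np.array([s,0,-c]); y=np.array([0,-1. if flip else 1.,0]); M=Rz@np.column_stack([np.cross(y,z),y,z])
    return (np.asarray(g)-off*M[:,2]).tolist(), R.from_matrix(M).as_euler('xyz').tolist()
E
python3 - <<'E'
from fit import *
st=np.load("stand.npy")
w=onz(np.array([254.05,197.58]),"top",.22); 
loc=R.from_euler('z',-st[2]).as_matrix()[:2,:2]@(w-st[:2]); print("tab top world",w,"in stand",loc)
for lean in (30,35):
  for flip in (0,1):
    for nm,x,dz,yaw in (("pre",-.12,.10,st[2]),("grasp",-.016,0,st[2]),("lift",-.016,.025,st[2]),("out",-.13,.025,st[2]),("out2",-.13,.08,st[2])):
        g=T(*st[:2],0,st[2],[[x,0,.206+dz]])[0]; q=m.ik(*pose(g,yaw,np.radians(lean),flip)); print(lean,flip,nm,None if q is None else np.round(q,2))
    for z in (.03+.017+.136,.136+.13):
        for yaw in (.02,.02+np.pi):
            q=m.ik(*pose([.587,-.077,z],yaw,np.radians(lean),flip)); print("dish",lean,flip,z,yaw,None if q is None else np.round(q,2))
E
```

```text
tab top world [0.60697916 0.15980357] in stand [-0.01994824 -0.00107527]
30 0 pre [-1.18 -0.24  0.73  2.13  0.32  0.68  1.28]
30 0 grasp [-0.83  0.2   0.57  2.06 -0.32  0.41  1.86]
30 0 lift [-0.9   0.17  0.64  2.03 -0.27  0.46  1.82]
30 0 out [-1.18 -0.14  0.8   2.26  0.26  0.47  1.34]
30 0 out2 [-1.18 -0.24  0.74  2.18  0.34  0.64  1.26]
dish 30 0 0.183 0.02 [-0.46  0.16  0.6   2.16 -0.47  0.36  2.1 ]
dish 30 0 0.183 3.161592653589793 [-0.45  0.84  0.88  1.38 -0.41  1.69 -1.09]
dish 30 0 0.266 0.02 [ 0.24  0.04 -0.16  2.05 -0.09  0.53  1.74]
dish 30 0 0.266 3.161592653589793 [-0.48  0.8   0.98  1.3  -0.4   1.83 -1.07]
30 1 pre [-0.79 -0.17  0.41  2.13  0.14  0.65 -1.69]
30 1 grasp [-0.87  0.21  0.61  2.06 -0.34  0.41 -1.26]
30 1 lift [-0.84  0.16  0.57  2.03 -0.23  0.46 -1.36]
30 1 out [-0.83 -0.1   0.48  2.25  0.11  0.45 -1.67]
30 1 out2 [-0.79 -0.17  0.42  2.18  0.15  0.6  -1.7 ]
dish 30 1 0.183 0.02 [-0.26  0.15  0.38  2.16 -0.35  0.34 -1.15]
dish 30 1 0.183 3.161592653589793 [-0.38  0.78  0.72  1.38 -0.32  1.66  1.96]
dish 30 1 0.266 0.02 [-0.33  0.03  0.43  2.06 -0.14  0.53 -1
[... 492 characters left out ...]
 ]
dish 35 0 0.266 0.02 [-1.42 -0.27  1.36  2.14  0.53  0.49  1.21]
dish 35 0 0.266 3.161592653589793 [-0.44  0.84  0.93  1.24 -0.37  1.91 -1.08]
35 1 pre [-0.71 -0.2   0.33  2.19  0.16  0.53 -1.71]
35 1 grasp [-0.88  0.18  0.62  2.12 -0.44  0.28 -1.15]
35 1 lift [-0.84  0.13  0.56  2.1  -0.26  0.33 -1.32]
35 1 out [-0.75 -0.12  0.4   2.31  0.16  0.33 -1.72]
35 1 out2 [-0.71 -0.2   0.33  2.24  0.17  0.49 -1.73]
dish 35 1 0.183 0.02 [-0.7   0.18  0.87  2.23 -0.89  0.29 -0.62]
dish 35 1 0.183 3.161592653589793 [-0.34  0.82  0.69  1.32 -0.3   1.75  1.95]
dish 35 1 0.266 0.02 [-0.04  0.01  0.14  2.12 -0.16  0.41 -1.33]
dish 35 1 0.266 3.161592653589793 [-0.36  0.76  0.73  1.24 -0.28  1.89  1.96]
```

```bash
python3 - <<'E'
from fit import *
st=np.load("stand.npy"); w=np.array([.607,.160]); L=np.radians(30)
p,o=pose([*w,.206],st[2],L,True); np.save("grasp.npy",[p,o])
ax=R.from_euler('xyz',o).as_matrix()[:,2]
pre=(np.array(p)-.09*ax+[0,0,.02]).tolist()
print(m.ik(pre,o))
t=m.get_time_s(); m.move_pose(pre,o); print(m.get_time_s()-t, m.get_time_s(), m.get_tcp_pos()-pre, m.get_wrist_force())
o_=[]
for c,(x,y,w_,h) in (("scene",(320,130,110,150)),("top",(205,130,120,110))):
    im=m.camera(c)[:,:,::-1]; o_.append(cv2.resize(im[y:y+h,x:x+w_],(int(w_*450/h*1.0) if c=="scene" else 440,450),interpolation=2))
    print(c,spot("tab",c),spot("crossbar",c))
    q=[proj(np.array(p)+ax*.155,c)[0]]; print(q)
cv2.imwrite("pics/pre.png",np.clip(np.hstack(o_).astype(float)*1.5,0,255).astype(np.uint8))
E
```

```text
[-0.77548134 -0.03747015  0.4425825   2.03237224  0.02608155  0.61958079
 -1.58617293]
2.2666999999999997 4.3667 [-3.80545103e-05  1.00178432e-03  2.40702600e-05] [-0.94938037 -0.3163567   0.34460336]
scene [371.072 226.28 ] [366.016 233.48 ]
[array([369.25161732, 224.5527566 ])]
top [257.984 198.92 ] [257.472 205.   ]
[array([254.88303668, 198.81427843])]
```

View pics/pre.png

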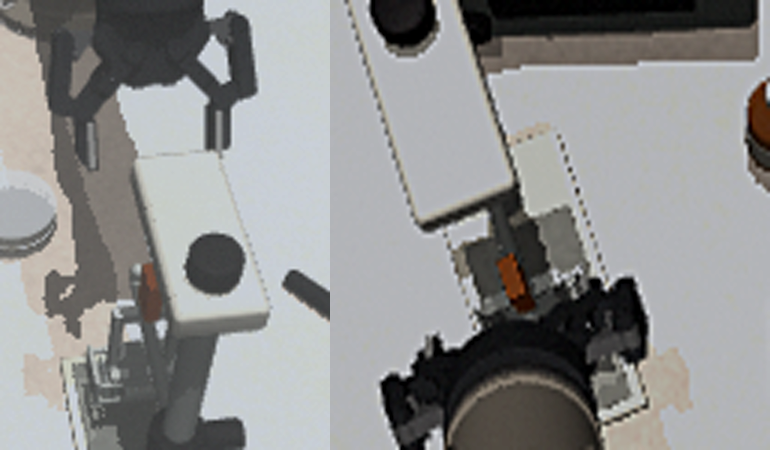

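The hand is behind and centred on the tab (crop (513,280)), with lamp in front and above. I'm going in, watching the forces.

```bash
python3 - <<'E'
from fit import *
p,o=np.load("grasp.npy").tolist(); ax=R.from_euler('xyz',o).as_matrix()[:,2]
f=lambda s:print(s,round(m.get_time_s(),2),"w",round(float(m.get_grip_width()),4),"F",np.round(m.get_wrist_force(),2),"M",np.round(m.get_moment(),2),flush=True)
m.line_to((np.array(p)-.03*ax).tolist(),vel=.1); f("near")
m.line_to(p,vel=.05); f("at")
m.close_gripper(60); f("closed"); print(m.get_tcp_pos()-p)
m.line_to((np.array(p)+[0,0,.003]).tolist(),vel=.02); f("up3")
for c in ("scene","top"): cv2.imwrite(f"pics/g_{c}.png",m.camera(c)[:,:,::-1])
E
```

```text
near 5.6 w 0.0855 F [0.02 0.47 0.45] M [-0.26  0.48 -0.08]
at 6.35 w 0.0854 F [ 0.2  -0.34  0.41] M [-0.17  0.52  0.03]
closed 7.02 w 0.011 F [-1.1  -0.75  1.52] M [-0.13  0.55  0.  ]
[2.07566318e-05 6.21580001e-05 1.71732019e-04]
up3 7.32 w 0.011 F [-0.37 -0.23 -2.81] M [-0.23  0.78 -0.01]
```

```bash
python3 - <<'E'
from fit import *
st=np.load("stand.npy"); p,o=np.load("grasp.npy").tolist(); p=np.array(p); d=np.array([np.cos(st[2]),np.sin(st[2]),0])
f=lambda s:print(s,round(m.get_time_s(),2),"w",round(float(m.get_grip_width()),4),"F",np.round(m.get_wrist_force(),2),"M",np.round(m.get_moment(),2),flush=True)
m.line_to((p+[0,0,.012]).tolist(),vel=.04); f("up12")
m.line_to((p+[0,0,.025]).tolist(),vel=.04); f("up25")
o_=[]
for c,(x,y,w_,h) in (("scene",(310,130,110,150)),("top",(205,130,120,110))):
    im=m.camera(c)[:,:,::-1]; o_.append(cv2.resize(im[y:y+h,x:x+w_],(int(w_*450/h*1.0) if c=="scene" else 440,450),interpolation=2))
cv2.imwrite("pics/lift.png",np.clip(np.hstack(o_).astype(float)*1.5,0,255).astype(np.uint8))
E
```

```text
up12 7.79 w 0.0111 F [ 0.36 -0.56 -3.3 ] M [-0.34  0.75  0.02]
up25 8.27 w 0.0106 F [-0.64 -0.51 -1.9 ] M [-0.28  0.74 -0.01]
```

View pics/lift.png

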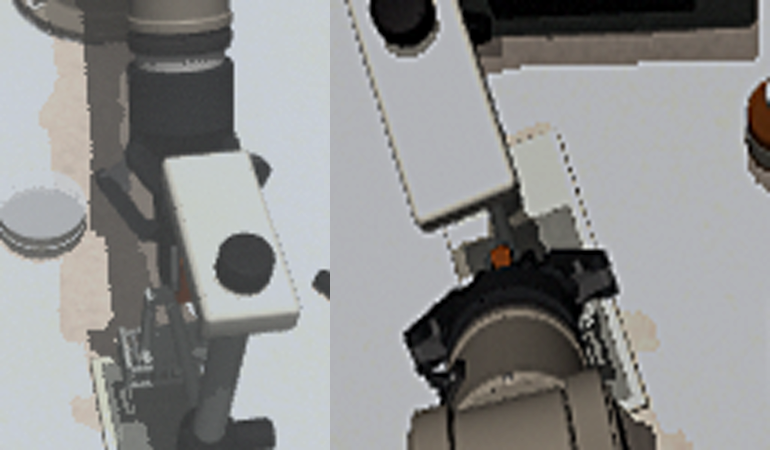

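The carrier is lifted 25 mm with no side force, and the hand stays in front of the lamp. I'm bringing it out and then over to the dish.

```bash
python3 - <<'E'
from fit import *
st=np.load("stand.npy"); p,o=np.load("grasp.npy").tolist(); p=np.array(p); d=np.array([np.cos(st[2]),np.sin(st[2]),0])
f=lambda s:print(s,round(m.get_time_s(),2),"w",round(float(m.get_grip_width()),4),"F",np.round(m.get_wrist_force(),2),"M",np.round(m.get_moment(),2),flush=True)
for k in (.03,.06,.12):
    m.line_to((p+[0,0,.025]-k*d).tolist(),vel=.08); f(k)
q=p+[0,0,.085]-.12*d; m.line_to(q.tolist(),vel=.12); f("raised")
D=np.array([.587,-.077,.02])
P,O=pose([D[0],D[1],.136+.135],D[2],np.radians(30),True)
# stepwise: slide in y at constant height, turning
m.line_to([q[0],P[1],q[2]],ori=O,vel=.2); f("side")
m.line_to(P,vel=.15); f("over"); print(m.get_joint_pos().round(2),m.get_tcp_pos()-P)
m.sleep(.5)
for c in CM:
    im=m.camera(c)[:,:,::-1].copy(); np.save(f"over_{c}.npy",im)
    for t in ("carrier","tab","dish","crossbar"):
        for dd in m.spot_point(t,c)[:2]: print(c,t,round(dd["confidence"],2),np.round(np.array(dd["xy"])*[640,400],1))
    for t in ("carrier","dish"):
        for i,dd in enumerate(m.masks_of(t,c)[:2]): np.save(f"over_{c}_{t}{i}.npy",dd["mask"]); ys,xs=np.nonzero(dd["mask"]); print("mask",c,t,i,round(dd["confidence"],2),xs.min(),xs.max(),ys.min(),ys.max())
a=cv2.resize(np.load("over_scene.npy")[170:270,235:335],(450,450),interpolation=2); b=cv2.resize(np.load("over_top.npy")[170:245,310:385],(340,340),interpolation=2)
b=cv2.copyMakeBorder(b,0,110,0,0,0)
cv2.imwrite("pics/over.png",np.clip(np.hstack([a,b])*1.5,0,255).astype(np.uint8))
E
```

```text
0.03 8.89 w 0.011 F [ 0.08  0.9  -2.16] M [-0.2   0.69 -0.03]
0.06 9.42 w 0.011 F [ 0.06 -0.28 -1.22] M [-0.28  0.72 -0.01]
0.12 10.32 w 0.0109 F [ 0.03 -0.78 -2.69] M [-0.24  0.66  0.02]
raised 10.97 w 0.0112 F [-0.27  0.88 -2.71] M [-0.27  0.81  0.02]
side 11.99 w 0.0113 F [ 0.49 -0.24 -2.56] M [-0.01  0.74 -0.02]
over 12.75 w 0.0112 F [-0.47 -0.17 -2.2 ] M [-0.05  0.77  0.  ]
[-0.69  0.02  0.8   2.06 -0.15  0.55 -1.34] [-0.0002753   0.00059454 -0.00043147]
scene carrier 0.56 [276.3 220.1]
scene tab 0.84 [270.7 188.5]
scene tab 0.67 [320.9 206.8]
scene dish 0.7 [281.3 240.9]
scene dish 0.4 [272.5 185.2]
scene crossbar 0.98 [272.5 195.8]
mask scene carrier 0 0.57 258 294 179 226
mask scene carrier 1 0.25 256 306 221 264
mask scene dish 0 0.6 256 305 224 263
top carrier 0.61 [352.6 207.6]
top tab 0.41 [357.  197.2]
top dish 0.88 [347.2 213.7]
top crossbar 0.55 [354.9 200.5]
mask top carrier 0 0.29 209 291 119 241
mask top dish 0 0.69 326 346 203 231
```

View pics/over.png

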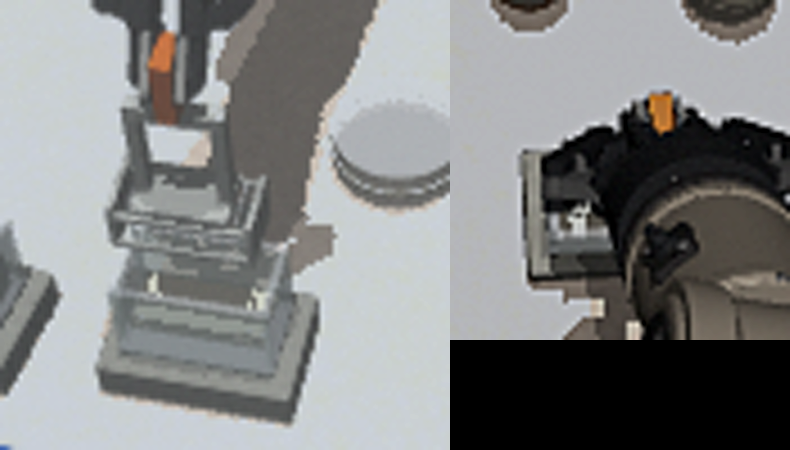

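The scene view shows the carrier hanging upright about 40 mm above the free dish, roughly aligned: body at crop (190,225), dish rim at (200,290). I'll overlay the models to measure the offset between them.

```bash
cat >> fit.py <<'E'
EDG=[(0,1),(0,2),(0,4),(3,1),(3,2),(3,7),(5,1),(5,4),(5,7),(6,2),(6,4),(6,7)]
CAR=[box(-.02,.02,-.042,.042,0,.034),box(-.005,.005,-.028,.028,.096,.106),box(-.013,.013,-.006,.006,.106,.150)]
def overlay(im,c,items,win,s):
    x,y,w,h=win; a=np.clip(cv2.resize(im[y:y+h,x:x+w],None,fx=s,fy=s,interpolation=cv2.INTER_CUBIC)*1.5,0,255).astype(np.uint8)
    for bx,col in items:
        u=np.round(((proj(bx,c)+.5-[x,y])*s-.5)*16).astype(int)
        for i,j in EDG: cv2.line(a,tuple(map(int,u[i])),tuple(map(int,u[j])),col,1,cv2.LINE_AA,shift=4)
    return a
def held(yaw_lean=30):
    """carrier underside centre and yaw implied by the tool pose"""
    M=R.from_euler('xyz',m.get_tcp_rot()).as_matrix(); g=np.array(m.get_tcp_pos())+.155*M[:,2]
    y=-M[:,1]; return g-[0,0,.136],np.arctan2(-y[0],y[1])
E
python3 - <<'E'
from fit import *
h,yaw=held(); print(h,yaw)
im=np.load("over_scene.npy").astype(np.float32)
D=[T(.587,-.077,.03,.02,b) for b in DISH]; C=[T(*h,yaw,b) for b in CAR]
raw=overlay(im,"scene",[],(250,172,62,96),6); ov=overlay(im,"scene",[(b,(0,0,255)) for b in D]+[(b,(0,160,0)) for b in C],(250,172,62,96),6)
cv2.imwrite("pics/ov.png",np.hstack([raw,ov]))
E
```

```text
[ 0.58699291 -0.07702761  0.13497264] 0.019897892963667122
```

View pics/ov.png

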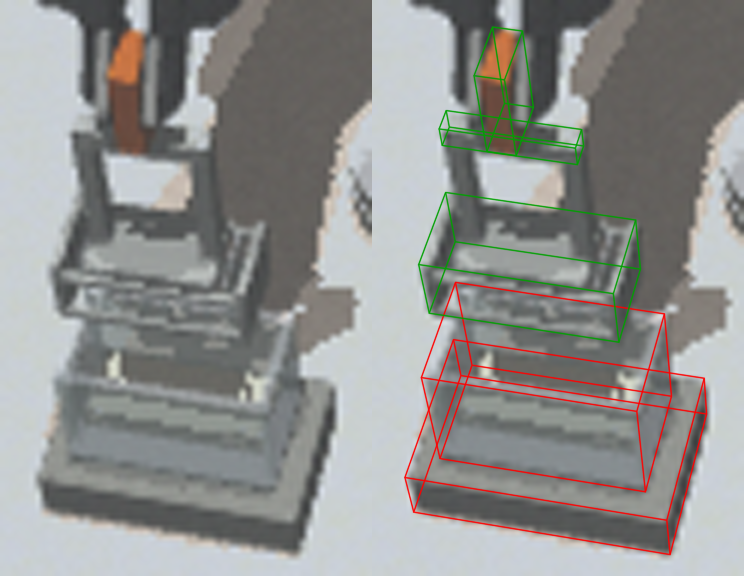

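```bash
cat > edge.py <<'E'
from fit import *
from scipy.ndimage import map_coordinates
def gmag(im,s=.7):
    g=cv2.GaussianBlur(im.astype(np.float32),(0,0),s); gx=cv2.Sobel(g,cv2.CV_32F,1,0); gy=cv2.Sobel(g,cv2.CV_32F,0,1)
    return gx,gy
def score(G,c,segs):
    gx,gy=G; tot=0;n=0
    for a,b in segs:
        u=proj(np.linspace(a,b,40)[2:-2],c); t=u[-1]-u[0]; t/=np.linalg.norm(t); nn=np.array([-t[1],t[0]])
        r=[map_coordinates(g[...,k],[u[:,1],u[:,0]],order=1) for g in (gx,gy) for k in range(3)]
        d=np.sqrt(sum((nn[0]*r[k]+nn[1]*r[3+k])**2 for k in range(3)))
        tot+=np.minimum(d,120).sum(); n+=len(d)
    return tot/n
def S(b,pairs): return [(b[i],b[j]) for i,j in pairs]
# box index = 4*ix+2*iy+iz
def best(fn,x0,rng,st):
    import itertools
    ax=[np.arange(-r,r+1e-9,s)+x for x,r,s in zip(x0,rng,st)]
    v=[(fn(p),p) for p in itertools.product(*ax)]; v.sort(key=lambda t:-t[0])
    top=[t for t in v if t[0]>.97*v[0][0]]
    return v[0],np.mean([t[1] for t in top],0),np.ptp([t[1] for t in top],axis=0),fn(x0)
E
python3 - <<'E'
from edge import *
FR=[(4,6),(5,7),(4,5),(6,7),(3,7),(1,3),(1,5),(2,6)]  # front (x+) face, right/top edges
def dish_segs(p,z=.03):
    B=[T(p[0],p[1],z,p[2],b) for b in DISH]; return S(B[0],FR[:5]+[(2,6),(2,3)])+S(B[1],[(5,7),(1,3),(1,5),(3,7),(4,6),(4,5),(6,7)])
for n in ("im_scene","im_top","over_scene"):
    c=n.split("_")[1]; G=gmag(np.load(n+".npy"))
    if c=="top": fs=lambda p:(lambda B:S(B[0],[(0,2),(1,3),(4,0),(1,5),(5,7),(3,7)])+S(B[1],[(1,3),(5,7),(1,5),(3,7)]))([T(p[0],p[1],.03,p[2],b) for b in DISH])
    else: fs=dish_segs
    print("dish",n,*best(lambda p:score(G,c,fs(p)),[.587,-.077,.02],[.008,.008,.06],[.001,.001,.015]))
G=gmag(np.load("over_scene.npy")); h,yaw=held()
def car(p):
    P=R.from_euler('y',p[2]).as_matrix(); 
    q=lambda b: T(*(h),yaw,((b-[0,0,.136])@P.T)+[p[0],p[1],.136])
    B=[q(b) for b in CAR]; return S(B[0],[(4,6),(5,7),(4,5),(6,7),(3,7),(1,5)])+S(B[2],[(4,5),(6,7),(5,7),(4,6)])+S(B[1],[(4,6),(5,7)])
print("carrier",*best(lambda p:score(G,"scene",car(p)),[0,0,0],[.008,.006,.06],[.001,.001,.015]))
E
```

```text
dish im_scene (np.float64(105.5899392801292), (np.float64(0.59), np.float64(-0.073), np.float64(0.005000000000000001))) [ 0.59    -0.07264  0.0122 ] [0.002 0.003 0.075] 90.16060419438296
dish im_top (np.float64(109.65621624571405), (np.float64(0.585), np.float64(-0.081), np.float64(0.02))) [ 0.58362338 -0.07731169 -0.00220779] [0.006 0.01  0.075] 93.9753964431792
dish over_scene (np.float64(93.570343348168), (np.float64(0.589), np.float64(-0.076), np.float64(0.035))) [ 0.58913115 -0.07508197  0.03696721] [0.005 0.004 0.09 ] 88.75027522553933
carrier (np.float64(96.91378051888138), (np.float64(-0.001), np.float64(0.0), np.float64(0.0))) [0.00090909 0.00136364 0.01636364] [0.006 0.003 0.06 ] 95.95257161624198
```

```bash
python3 - <<'E'
from fit import *
P,O=pose([.5888,-.0757,.136+.100],.02,np.radians(30),True)
m.line_to(P,ori=O,vel=.06); m.sleep(.3); print(m.get_time_s(),m.get_wrist_force(),m.get_tcp_pos()-P)
h,yaw=held(); im=m.camera("scene")[:,:,::-1].astype(np.float32); np.save("low_scene.npy",im)
D=[T(.589,-.075,.03,.02,b) for b in DISH]; C=[T(*h,yaw,b) for b in CAR]
W=(250,185,62,84); cv2.imwrite("pics/low.png",np.hstack([overlay(im,"scene",[],W,6.4),overlay(im,"scene",[(b,(0,0,255)) for b in D]+[(b,(0,160,0)) for b in C],W,6.4)]))
E
```

```text
14.9833 [ 0.85314223 -0.30423742 -1.46152736] [ 8.90019843e-05 -2.66285615e-05  3.39187831e-04]
```

View pics/low.png

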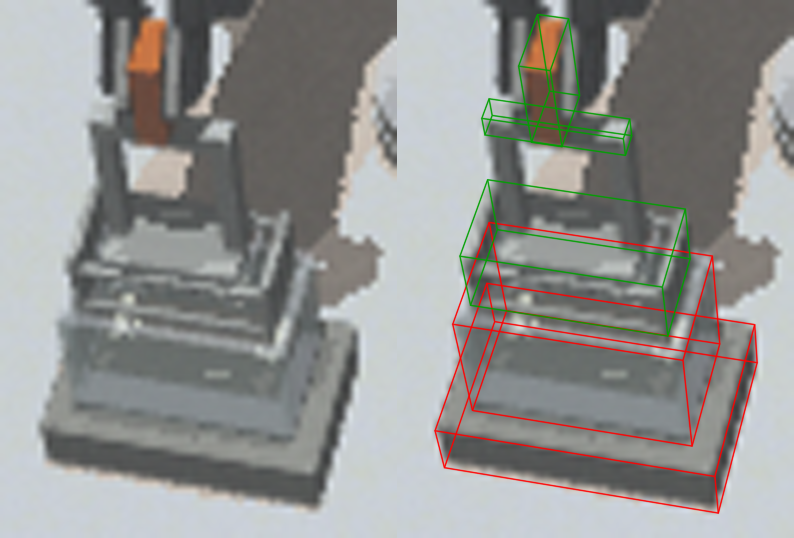

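```bash
python3 - <<'E'
from edge import *
PL=lambda p:(lambda B:S(B,[(4,6),(5,7),(3,7),(6,7),(4,5),(1,5),(2,6)]))(T(p[0],p[1],.03,p[2],DISH[0]))
GIN=box(-.022,.022,-.044,.044,0,.065)
GL=lambda p:(lambda B,I:S(B,[(5,7),(4,6),(3,7),(1,5)])+S(I,[(5,7),(1,3),(1,5),(3,7)]))(T(p[0],p[1],.03,p[2],DISH[1]),T(p[0],p[1],.03,p[2],GIN))
for n in ("im_scene","low_scene"):
    G=gmag(np.load(n+".npy"))
    for k,F in (("plinth",PL),("glass",GL)):
        r=best(lambda p:score(G,"scene",F(p)),[.588,-.076,.02],[.006,.006,.06],[.001,.001,.015]); print(n,k,r[0][0].round(1),np.round(r[0][1],4),r[1].round(4),r[3].round(1))
G=gmag(np.load("low_scene.npy")); h,yaw=held()
def car(p,parts):
    B=[T(*(h+[p[0],p[1],p[2]]),yaw,b) for b in CAR]
    return {"body":S(B[0],[(5,7),(3,7),(1,5),(4,5)]),"bar":S(B[1],[(4,6),(5,7)]),"tab":S(B[2],[(4,5),(6,7),(5,7),(4,6),(1,5)])}[parts]
for k in ("body","bar","tab"):
    r=best(lambda p:score(G,"scene",car(p,k)),[0,0,0],[.006,.006,.004],[.001,.001,.002]); print(k,r[0][0].round(1),np.round(r[0][1],4),r[1].round(4),r[3].round(1))
for c in ("scene",):
    for t in ("dish",):
        mk=m.masks_of(t,c)[0]; print(mk["confidence"])
print(spot("crossbar","scene"),proj(h+[0,0,.096],"scene"),spot("tab","scene"),proj(h+[0,0,.136],"scene"),spot("carrier","scene"),proj(h,"scene"),spot("dish","scene"),proj([.589,-.075,.03],"scene"))
E
```

```text
im_scene plinth 117.9 [ 0.587 -0.073  0.035] [ 0.5879 -0.0745  0.0327] 116.2
im_scene glass 104.5 [ 0.59  -0.073  0.02 ] [ 0.5902 -0.0727  0.0109] 82.8
low_scene plinth 117.2 [ 0.587 -0.073  0.02 ] [ 0.588  -0.0743  0.0335] 115.3
low_scene glass 94.2 [ 0.588 -0.075  0.005] [ 5.893e-01 -7.550e-02  5.000e-04] 92.7
body 114.4 [-0.003  0.001 -0.002] [-0.      0.0018 -0.0005] 109.9
bar 90.0 [ 0.002 -0.001 -0.002] [ 0.0032 -0.0001 -0.0009] 68.1
tab 110.3 [0.003 0.003 0.002] [0.001  0.0021 0.    ] 104.8
0.97
[272.  206.4] [[274.72634647 205.64871186]] [273.088 197.92 ] [[273.07455751 195.01177201]] [279.296 228.4  ] [[278.28351102 228.55560028]] [282.304 240.4  ] [[280.79582756 243.3896011 ]]
```

```bash
cat > desc.py <<'E'
from fit import *
def rd(n=6):
    a=[]
    for _ in range(n): m.sleep(.01); a.append(np.r_[m.get_wrist_force(),m.get_moment()])
    return np.mean(a,0)
def descend(x,y,yaw,z0,zend,base,fz=2.5,fl=4.,coarse=.0015,fine=.0007,zf=.060):
    z=z0
    while z>zend:
        z-=coarse if z>zf else fine
        P,O=pose([x,y,.136+z],yaw,np.radians(30),True); m.line_to(P,ori=O,vel=.03)
        d=rd()-base
        if d[2]>fz or np.linalg.norm(d[:2])>fl:
            d=rd(12)-base
            if d[2]>fz or np.linalg.norm(d[:2])>fl: break
    print("z",round(z,4),"d",d.round(2),"t",round(m.get_time_s(),2),"w",m.get_grip_width(),"zact",held()[0].round(4),flush=True); return z,d
E
python3 - <<'E'
from desc import *
x,y,yaw=.588,-.0757,.02
P,O=pose([x,y,.236],yaw,np.radians(30),True); m.line_to(P,ori=O,vel=.05); m.sleep(.2)
base=rd(25); np.save("base.npy",base); print(base.round(2))
descend(x,y,yaw,.100,.084,base)
cv2.imwrite("pics/d1.png",m.camera("scene")[:,:,::-1])
E
```

```text
[ 0.03 -0.01 -2.09 -0.03  0.76 -0.  ]
z 0.0835 d [-0.41 -0.16 -0.11  0.03 -0.01 -0.  ] t 19.24 w 0.011262597632226907 zact [ 0.588  -0.0757  0.0835]
```

The underside is 11 mm below the rim with no contact. I'll keep lowering, feeling for the plate.

```bash
python3 - <<'E'
from desc import *
base=np.load("base.npy"); z,d=descend(.588,-.0757,.02,.0835,.036,base,zf=.0585)
np.save("z.npy",z)
im=m.camera("scene")[:,:,::-1]; cv2.imwrite("pics/d2.png",np.clip(cv2.resize(im[175:275,240:330],None,fx=5.5,fy=5.5,interpolation=2)*1.4,0,255).astype(np.uint8))
E
```

```text
z 0.0531 d [-3.64  0.54  7.62  0.11  0.2   0.01] t 26.59 w 0.010969577118275023 zact [ 0.5885 -0.0758  0.054 ]
```

View pics/d2.png

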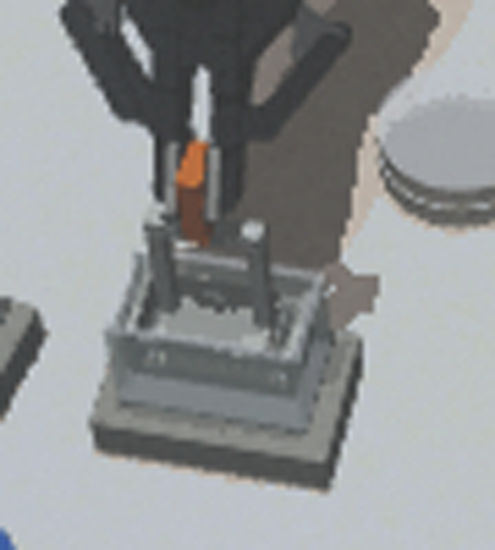

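The carrier is inside the dish at an underside height of about 54 mm (plate 24 mm over the dish origin, within the 8–26 mm range), upright in the picture. I'll check it is the plate and not a wall jam by easing the sideways force.

```bash
python3 - <<'E'
from desc import *
base=np.load("base.npy"); z=float(np.load("z.npy"))
def go(x,y,z,s):
    P,O=pose([x,y,.136+z],.02,np.radians(30),True); m.line_to(P,ori=O,vel=.02); print(s,(rd(12)-base).round(2),held()[0].round(4),round(m.get_time_s(),2),flush=True)
go(.588,-.0757,z+.0025,"up2.5"); go(.587,-.0757,z+.0025,"x-1"); go(.587,-.0757,z+.001,"down"); go(.587,-.0757,z+.0003,"down"); go(.587,-.0757,z-.0004,"down")
# image check of plate height: white plate far edge/near edge in initial images
im=np.load("im_scene.npy"); 
from edge import *
for n in ("im_scene","im_top"):
    c=n[3:]; G=gmag(np.load(n+".npy")); d={}
    D=(.5885,-.0745,.02) if c=="scene" else (.585,-.079,.015)
    for h in range(8,27,2):
        B=T(D[0],D[1],.03,D[2],box(-.022,.022,-.044,.044,0,h/1000)); d[h]=round(float(score(G,c,S(B,[(1,3)]))),1)
    print(n,d)
E
```

```text
up2.5 [-0.07  0.25 -0.4   0.01  0.02  0.01] [ 0.5878 -0.0755  0.0553] 27.02
x-1 [-0.13  0.23 -0.01  0.01 -0.01 -0.  ] [ 0.5869 -0.0757  0.0555] 27.37
down [ 0.03 -0.04 -0.01  0.01 -0.    0.01] [ 0.587  -0.0757  0.054 ] 27.72
down [-2.99  0.44  6.65  0.09  0.12  0.04] [ 0.5874 -0.0758  0.054 ] 28.07
down [-5.93  0.39 12.57  0.16  0.33  0.09] [ 0.5878 -0.0759  0.054 ] 28.42
im_scene {8: 10.1, 10: 23.4, 12: 49.9, 14: 91.4, 16: 114.1, 18: 116.7, 20: 117.3, 22: 116.4, 24: 115.4, 26: 101.8}
im_top {8: 93.0, 10: 90.8, 12: 90.1, 14: 91.1, 16: 93.3, 18: 97.0, 20: 101.9, 22: 107.4, 24: 112.8, 26: 117.9}
```

The contact height is 54.0 mm again after moving 1 mm in x, and it is stiff, so it is the plate. I'll ease the force, let go and withdraw.

```bash
python3 - <<'E'
from desc import *
base=np.load("base.npy"); z=float(np.load("z.npy"))
P,O=pose([.587,-.0757,.136+z+.0006],.02,np.radians(30),True); m.line_to(P,ori=O,vel=.02); print((rd(12)-base).round(2))
m.open(); print("open",m.get_grip_width(),rd(8).round(2),m.get_time_s())
ax=R.from_euler('xyz',O).as_matrix()[:,2]
m.line_to((np.array(P)-.09*ax).tolist(),vel=.1); print(rd(8).round(2))
q=np.array(m.get_tcp_pos())+[-.02,0,.10]; 
try: m.line_to(q.tolist(),vel=.15)
except m.MotionError as e: print(e)
m.sleep(.5); print(m.get_tcp_pos(),m.get_time_s(),m.get_wrist_force())
o_=[]
for c,W,s in (("scene",(190,165,150,110),3.4),("top",(300,160,140,90),2.0)):
    im=m.camera(c)[:,:,::-1].astype(np.float32); o_.append(overlay(im,c,[],W,s))
    for t in ("carrier","other_carrier","tab","dish"):
        print(c,t,[(round(d["confidence"],2),np.round(np.array(d["xy"])*[640,400],1).tolist()) for d in m.spot_point(t,c)][:2])
H=max(a.shape[0] for a in o_); cv2.imwrite("pics/end.png",np.hstack([cv2.copyMakeBorder(a,0,H-a.shape[0],0,0,0) for a in o_]))
print(proj([.588,-.0745,.054],"scene"),proj([.588,-.0745,.19],"scene"))
E
```

```text
[-1.82 -0.1   5.94  0.05 -0.1   0.  ]
open 0.08557104881653063 [ 0.13  0.15  0.26 -0.02  0.53 -0.02] 29.5417
[-0.37 -0.13 -0.14 -0.02  0.53  0.02]
[ 0.44451784 -0.07809627  0.50118806] 31.9833 [0.03545896 0.68342404 0.17753902]
scene carrier [(0.71, [279.7, 238.2])]
scene other_carrier [(0.91, [219.9, 231.9]), (0.17, [218.6, 233.3])]
scene tab [(0.64, [278.1, 206.8])]
scene dish [(0.9, [281.4, 240.7]), (0.68, [365.5, 218.0])]
top carrier [(0.76, [347.6, 211.5]), (0.54, [262.4, 210.2])]
top other_carrier [(0.65, [410.9, 210.3])]
top tab []
top dish [(0.74, [347.4, 217.8])]
[[280.31557725 238.25380451]] [[275.52763074 207.04807397]]
```

View pics/end.png

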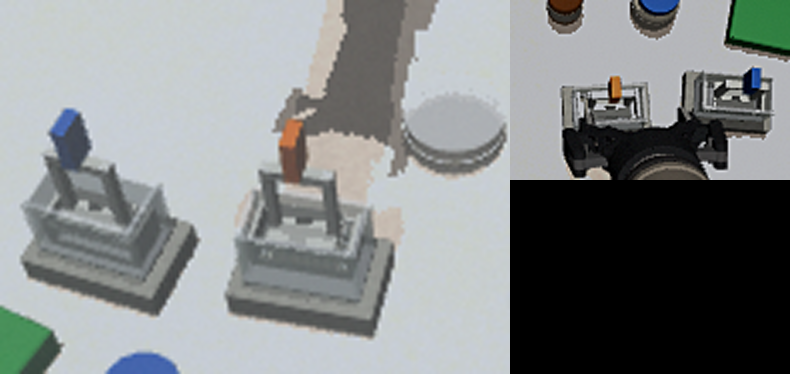

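The carrier stands upright and level in the free dish: tab at crop (291,150), uprights vertical. The other carrier and the petri dishes are where they were, and the hand is clear above. Handing in.

```bash
python3 -c "
from plant import manip as m
print(m.get_wrist_force(),m.get_time_s()); m.finish_job()"
```

```text
[ 0.11800668 -0.45456823 -0.28898495] 32.4833
the job is handed in; nothing more can be done
```

The orange-tab carrier is now standing in the free glass dish, and I handed the job in at 32.5 s of the 54 s allowed.

- **Taking it off the peg:** I pinched the tab with the hand leaning back 30°. I lifted the carrier 25 mm, clear of the 14 mm tip, and drew it 120 mm out past the open end. The forces read at each stop showed no contact with the stand or lamp.
- **Lowering it:** The carrier passed the dish rim without any contact I could measure. The first firm contact was at an underside height of 54.0 mm, so the plate is about 24 mm above the dish origin. I raised it slightly, moved it 1 mm sideways and lowered it again. It stopped at the same height, and the measured force never passed about 14 N.
- **Letting go:** I eased the press to about 6 N before opening the gripper.
- **Last checks:** The final picture shows the carrier upright and level in the dish. The blue-tab carrier and the petri dishes look unmoved. I did not check the bottle, jar, slide box, beaker or spatula individually at the end. The hand is clear and the wrist force is about zero.
- **Disagreements:** The two cameras differed by up to about 8 mm on the dish position. I trusted how the carrier and dish lined up in the scene view, plus touch. The top view did not report the tab at the end, though the tab shows in its picture.

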